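Pass the culture jars through the transfer lock

TASK

Mist the empty sill of the transfer lock with a full squeeze of the clamped mist gun's trigger and let go. Then send every low culture jar on the bench into the covered lane, one after another: stand it on the marked bay of the sill, push the sprung slide to its end stop and let go so that it snaps home by itself. When the last one is in and the slide is home, squeeze and release the mist gun fully once more; leave everything else on the bench where it is.

Things in the scene. Friction and masses are not known exactly. Their poses are not given: they have to be found in the camera images.
- lock: the transfer lock: a fixed aluminium base plate, 500 x 110 mm, 8 mm thick. Origin on the bench under the centre of the marked bay; x axis = the way the slide pushes, z up. The plate runs from x = -150 to +350 mm. Two rails (top 20 mm above the bench) and an end block (34 mm) flank the slide at x = -150 to -50 mm. The bay is open above and at both sides
- bay (a point): centre of the marked bay (a 56 mm black square outline) on the sill's top face, 8 mm above the bench; same axes as the lock. A jar stands here, clear of the pusher, and is pushed along +x
- lane (a point): middle of the floor of the covered lane, 8 mm above the bench, 196 mm past the bay centre; axes of the lock. The lane is 60 mm wide inside, from x = 50 to 343 mm past the bay centre, walls 42 mm high, closed at the end and above by a clear fixed cover (top 54 mm above the bench). A flared mouth (90 mm wide at x = 28 mm) leads in. It holds five jars in a row; each one shoves those before it
- slide_post (a point): middle (42 mm above the bench) of the upright steel post of the slide, 18 mm diameter, from 20 to 58 mm up: push or pinch it. At home it is 100 mm behind the bay centre. The white pusher blade (50 mm wide, top 36 mm up) has its face 60 mm ahead of the post: 40 mm behind the bay centre at home, 75 mm past it at the end. A pushed jar ends with its centre 100 mm or more past the bay centre
- slide (a joint): travel of the spring-return slide in m: 0 home, 0.115 at its end stop, along +x of the lock. The spring pulls home with about 2 N at home and 8 N at the end; let go anywhere, it returns home in under a second
- gun_grip (a point): middle of the fixed grip of the mist gun, which is clamped on its side, 75 mm above the bench. The grip is a level grey bar 22 mm thick (gun x), 30 mm high, 105 mm long. Gun axes: x the way the nozzle points, y from the grip's free end to the barrel, z up. The barrel (130 mm along x, 34 mm wide, top 93 mm above the bench) is 78 mm from here along +y
- trigger_pad (a point): the point to press on the outer (+x) face of the steel trigger, a bar 75 mm long, 24 mm high, 8 mm thick, in front of the grip and parallel to it at rest. At rest this point is 44 mm along gun +x from the grip's middle: grip and trigger measure 55 mm over their outer faces; squeezed fully, about 38 mm. Turns with the trigger
- trigger (a joint): angle of the sprung trigger in rad: 0 released, 0.30 squeezed fully against its stop; a vertical hinge at the barrel end, 58 mm from the pad. About 3 N at the pad starts it and 8 N squeezes it fully; it springs back when let go
- jar0_center (a point): a low culture jar, brown with a white lid: cylinder of 50 mm diameter and 34 mm height, 90 g, standing on the bench; this point is its centre, half-way up; z is its axis. Any number from three to five of these are there; the state gives None for those that are absent
- jar1_center (a point): a low culture jar, brown with a white lid: cylinder of 50 mm diameter and 34 mm height, 90 g, standing on the bench; this point is its centre, half-way up; z is its axis. Any number from three to five of these are there; the state gives None for those that are absent
- jar2_center (a point): a low culture jar, brown with a white lid: cylinder of 50 mm diameter and 34 mm height, 90 g, standing on the bench; this point is its centre, half-way up; z is its axis. Any number from three to five of these are there; the state gives None for those that are absent
- jar3_center (a point): a low culture jar, brown with a white lid: cylinder of 50 mm diameter and 34 mm height, 90 g, standing on the bench; this point is its centre, half-way up; z is its axis. Any number from three to five of these are there; the state gives None for those that are absent
- jar4_center (a point): a low culture jar, brown with a white lid: cylinder of 50 mm diameter and 34 mm height, 90 g, standing on the bench; this point is its centre, half-way up; z is its axis. Any number from three to five of these are there; the state gives None for those that are absent
- tall0_center (a point): a tall culture jar, not to be moved: 60 mm diameter, 115 mm high, 250 g; this point is its centre, half-way up
- tall1_center (a point): a tall culture jar, not to be moved: 60 mm diameter, 115 mm high, 250 g; this point is its centre, half-way up
- shiitake0: a picked mushroom lying cap down on the bench, not to be moved: cap 50 mm wide, 43 mm high; origin at the centre of its underside
- shiitake1: a picked mushroom lying cap down on the bench, not to be moved: cap 50 mm wide, 43 mm high; origin at the centre of its underside
- lid: a loose white lid, not to be moved: 66 mm diameter, 10 mm high; origin at the centre of its underside
Mind the look-alikes: they are no part of the job. Leave any pink look-alike of the part that bears jar2_center alone. Leave any purple look-alike of the part that bears jar4_center alone.

How it is judged:
By the outcome, as a careful person would: the job done as asked, in the order asked, and still so for the second after the job is handed in, with the robot touching nothing.
Of jar0, jar1, jar2, jar3, jar4 only 3 to 5 are there at a start; the rules pass over those that are not, and their reading is None.
At some moment in a run one of jar0, jar1, jar2, jar3, jar4 may be knocked a few centimetres aside while the robot is not near it.
Once in a run the grip may slacken for a moment while it holds something.
It also fails if it takes over 210 s, if anything falls off the work surface, if the arm or the gripper's body presses on something with over 40 N, if the wrist force passes 120 N, or if a joint passes its speed limit or range.

ROBOT

A 6-joint arm with a two-finger parallel gripper is mounted at the origin on the work surface. World frame = base frame: x ahead of the robot, y to its left, z up, the work surface at z = 0. Lengths are in m, angles in rad, forces in N, time in s.
With the tool pointing down it reaches from about 0.325 to 0.9 m from the base axis. Payload 6.1 kg.
Tool frame: the origin (TCP) lies midway between the tips of the shut fingers; the grasp point (between the pads) lies 19 mm behind it; z points along the fingers, y is the line along which they close (so a half turn about z gives the same grasp; the last joint's range is limited). The gripper opens to 85 mm and grips with 20 to 120 N. Pads are 22 mm wide; open, the fingers measure 114 mm over their backs; the gripper's body (76 mm by 85 mm) begins 54 mm behind the grasp point. The pads swing forward as they close: fully open they stand 13 mm farther back than shut.
Start: joints at [0.987, 0.22, 1.526, -0, 1.395, -0.126], TCP at [0.276, 0.561, 0.231] pointing down, gripper open.
Joint ranges: [-2.98, 2.98], [-0.91, 2.08], [0.09, 2.57], [-1.24, 4.39], [0.2, 2.65], [-2.68, 2.68]. Speed limits (rad/s): [2.57, 2.57, 3.01, 3.14, 3.14, 3.14].

INTERFACE

Orientations are given as [roll, pitch, yaw] about the fixed x, y, z axes, in that order (R = Rz(yaw) Ry(pitch) Rx(roll)).
In Python, from plant import movep, move_l, set_joints, gripper_to, hold, inverse_kinematics, observe, get_image, get_calibration, Unreachable, job_done gives the robot as it stands. Calls block until the motion is done:
- movep(position, orientation): joint-space move of the TCP to a pose.
- move_l(position, feed=0.15, rotation=None, max_force=None): straight line of the TCP; rotation=None keeps the orientation; feed is the mean speed in m/s. With max_force (N) it stops when the force on the tool has changed by that much, and returns True; else False.
- set_joints(angles): joint-space move.
- gripper_to(opening, f_grip=None): finger opening in m; f_grip is the grip in N (None keeps the last); returns when the fingers have stopped.
- hold(seconds).
- inverse_kinematics(position, orientation): joint angles nearest the present ones, or None.
- observe(): the state.
- get_image(name): name is "side" or "top" or "wrist"; returns (picture, depth): 384x512x3 uint8, red, green, blue; 384x512 float32, m along the optical axis (not along the pixel's ray), 0 where there is no reading.
- get_calibration(name): a dict with "intrinsics" (3x3 intrinsics, pixels), "world_from_camera" (4x4, takes a point from camera to world coordinates). Camera axes: x right, y down, z forward; pixel columns grow to the right and rows downward; lengths in m; the calibration is good to about 2 mm. A picture is of the moment at which its call begins: read the wrist's pose just before it. get_calibration takes no time and is no camera call; for the wrist camera it gives the pose at the moment of the call.
A pose or a line that the arm cannot do raises Unreachable and nothing moves.
- job_done(): hands the job in; it is judged then, once.
The state is a dict: "time_s": time; "q": joint angles; "joint_velocities": joint speeds; "joint_torque": joint torques, N m; "eef_pos": TCP position; "tcp_rot": TCP orientation; "ft_force": force on the tool from outside, world axes, zero at the start; "torque": the same for the moment, N m; "opening": finger opening in m; "grasp_force": force on a finger pad.
Only numpy, scipy, OpenCV 4.12 (cv2) and the standard library are available. Lean on these libraries where they do the work, as an engineer would, in place of code of your own. Each camera call takes 0.05 s, during which the arm holds its last target. There are 200 camera calls.

## Working session

There is one attempt and no reset: what is moved stays moved. The work goes in short steps, each a Python script; the robot and the scene stay as the last script left them, time stands still between calls to the robot, and variables do not carry over. Pictures are saved under pics/ and viewed, at most 14 in all, crops included, and the job is handed in when it is done.

```bash
ls; mkdir -p pics; python3 - <<'E'
from plant import *
import cv2,numpy as np
for n in ("top","side"):
    im,d=get_image(n); cv2.imwrite(f"pics/{n}0.png",im[:,:,::-1]); np.savez(f"{n}0.npz",im=im,d=d,**get_calibration(n))
    c=get_calibration(n); print(n,np.round(c["intrinsics"],1).tolist(),np.round(c["world_from_camera"],3).tolist())
print(observe())
E
```

```text
pics
top [[420.9, 0.0, 256.8], [0.0, 420.9, 194.4], [0.0, 0.0, 1.0]] [[-0.004, -0.981, 0.194, 0.292], [-1.0, 0.006, 0.007, -0.042], [-0.008, -0.194, -0.981, 1.301], [0.0, 0.0, 0.0, 1.0]]
side [[485.9, 0.0, 264.6], [0.0, 485.9, 197.0], [0.0, 0.0, 1.0]] [[0.805, -0.448, 0.389, -0.026], [-0.594, -0.602, 0.534, -0.796], [-0.005, -0.661, -0.75, 1.137], [0.0, 0.0, 0.0, 1.0]]
{'time_s': 0.1, 'q': array([ 9.86904279e-01,  2.21109386e-01,  1.52750793e+00, -1.26365825e-05,
        1.39473177e+00, -1.26093948e-01]), 'joint_velocities': array([ 0.00014878, -0.00345437, -0.0027944 ,  0.00227389,  0.00189705,
       -0.00065473]), 'joint_torque': array([ 1.85065655e-03, -4.98248613e+01, -3.90546298e+01, -3.32102109e-04,
        5.69467069e-03, -9.24393089e-05]), 'eef_pos': array([0.27592814, 0.56017225, 0.23032618]), 'tcp_rot': array([-3.1398486e+00, -2.0855035e-04,  2.6837966e+00]), 'ft_force': array([-0.17769353,  0.22378521,  0.73615647]), 'torque': array([-0.00025121,  0.00603425, -0.07175921]), 'grasp_force': 0.0, 'opening': 0.08528571306461309}
```

View pics/top0.png

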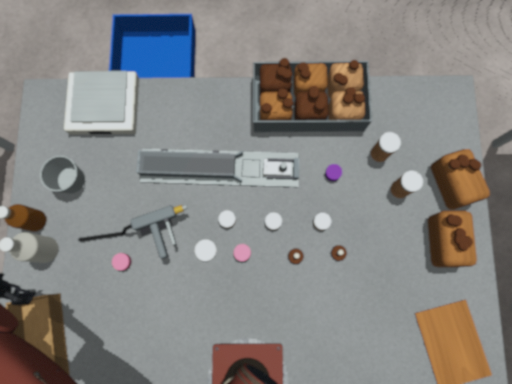

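View pics/side0.png

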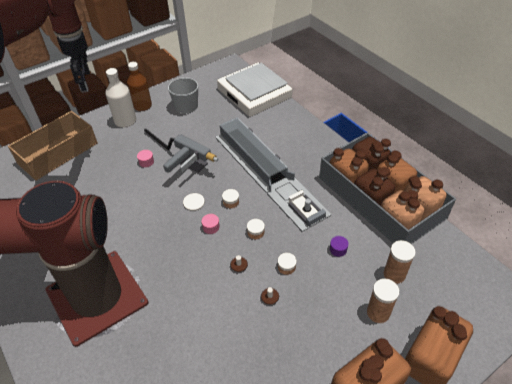

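The top view shows three white-lidded jars at (227,219), (273,221) and (322,221), and the loose lid at (205,250). The look-alikes are pink at (121,262) and (242,253) and purple at (333,172). The lock runs from the post at (283,168) to the lane end at (140,165). The gun grip is near (160,240) with the trigger at (171,232).

```bash
cat > h.py <<'E'
from plant import *
import cv2,numpy as np
from math import *
def ray(px,z,c):
    K=c["intrinsics"];T=c["world_from_camera"]
    d=T[:3,:3]@np.linalg.solve(K,[px[0],px[1],1.0]); o=T[:3,3]
    return (o+d*(z-o[2])/d[2])[:3]
def snap(name,cam="wrist",scale=None):
    c=get_calibration(cam); im,d=get_image(cam)
    np.savez(name+".npz",im=im,d=d,**c); cv2.imwrite(f"pics/{name}.png",im[:,:,::-1]); return im,d,c
E
python3 - <<'E'
from h import *
c=get_calibration("top")
for n,p,z in [("j",(227,219),.034),("j",(273,221),.034),("j",(322,221),.034),("lid",(205,250),.01),("post",(283,168),.058),("laneend",(140,165),.054),("plateR",(298,168),.008),("grip0",(165,257),.09),("grip1",(153,225),.09),("noz",(180,210),.075),("trig",(171,232),.087),("m",(296,256),.04),("m",(339,252),.04),("pink",(242,253),.03)]:
    print(n,np.round(ray(p,z,c),3))
# wrist camera over gun/lock
R=[pi,0,observe()["tcp_rot"][2]]
c=get_calibration("wrist"); o=observe(); print(np.round(c["world_from_camera"],3).tolist(),c["intrinsics"].tolist())
for y in (pi/2,-pi/2,0,pi):
    for p in [(0.47,0.1,.35),(.6,-.1,.3),(.45,.2,.09),(.6,-.02,.05)]:
        q=inverse_kinematics(p,[pi,0,y]); print(y,p,None if q is None else np.round(q,2))
E
```

```text
j [0.467 0.059 0.034]
j [ 0.46  -0.081  0.034]
j [ 0.459 -0.229  0.034]
lid [0.375 0.127 0.01 ]
post [ 0.619 -0.112  0.058]
laneend [0.633 0.326 0.054]
plateR [ 0.632 -0.163  0.008]
grip0 [0.351 0.23  0.09 ]
grip1 [0.443 0.269 0.09 ]
noz [0.489 0.194 0.075]
trig [0.423 0.216 0.087]
m [ 0.354 -0.148  0.04 ]
m [ 0.366 -0.275  0.04 ]
pink [0.365 0.013 0.03 ]
[[0.443, 0.853, 0.278, 0.204], [0.897, -0.42, -0.139, 0.596], [-0.002, 0.311, -0.95, 0.372], [0.0, 0.0, 0.0, 1.0]] [[340.3207024267637, 0.0, 260.5756150937042], [0.0, 340.3207024267637, 193.3883654333897], [0.0, 0.0, 1.0]]
1.5707963267948966 (0.47, 0.1, 0.35) [ 0.05 -0.18  1.72 -0.    1.61  0.05]
1.5707963267948966 (0.6, -0.1, 0.3) [-0.29  0.15  1.48  0.    1.51 -0.29]
1.5707963267948966 (0.45, 0.2, 0.09) [ 0.26  0.06  1.99 -0.    1.09  0.26]
1.5707963267948966 (0.6, -0.02, 0.05) [-0.16  0.35  1.73 -0.    1.06 -0.16]
-1.5707963267948966 (0.47, 0.1, 0.35) None
-1.5707963267948966 (0.6, -0.1, 0.3) None
-1.5707963267948966 (0.45, 0.2, 0.09) None
-1.5707963267948966 (0.6, -0.02, 0.05) None
0 (0.47, 0.1, 0.35) [ 0.05 -0.18  1.72 -0.    1.61  1.62]
0 (0.6, -0.1, 0.3) [-0.29  0.15  1.48 -0.    1.51  1.28]
0 (0.45, 0.2, 0.09) [ 0.26  0.06  1.99 -0.    1.09  1.83]
0 (0.6, -0.02, 0.05) [-0.16  0.35  1.73 -0.    1.06  1.41]
3.141592653589793 (0.47, 0.1, 0.35) [ 0.05 -0.18  1.72  0.    1.61 -1.53]
3.141592653589793 (0.6, -0.1, 0.3) [-0.29  0.15  1.48  0.    1.51 -1.87]
3.141592653589793 (0.45, 0.2, 0.09) [ 0.26  0.06  1.99  0.    1.09 -1.31]
3.141592653589793 (0.6, -0.02, 0.05) [-0.16  0.35  1.73  0.    1.06 -1.74]
```

```bash
python3 - <<'E'
from h import *
movep([0.5,0.04,.33],[pi,0,pi]); hold(.3)
im,d,c=snap("w1"); movep([0.38,0.22,.25],[pi,0,pi]);hold(.3); snap("w2"); print(observe()["time_s"])
a=cv2.resize(cv2.imread("pics/w1.png"),(800,600)); cv2.imwrite("pics/w1b.png",a)
a=cv2.resize(cv2.imread("pics/w2.png"),(800,600)); cv2.imwrite("pics/w2b.png",a)
E
```

```text
3.7833
```

View pics/w1b.png

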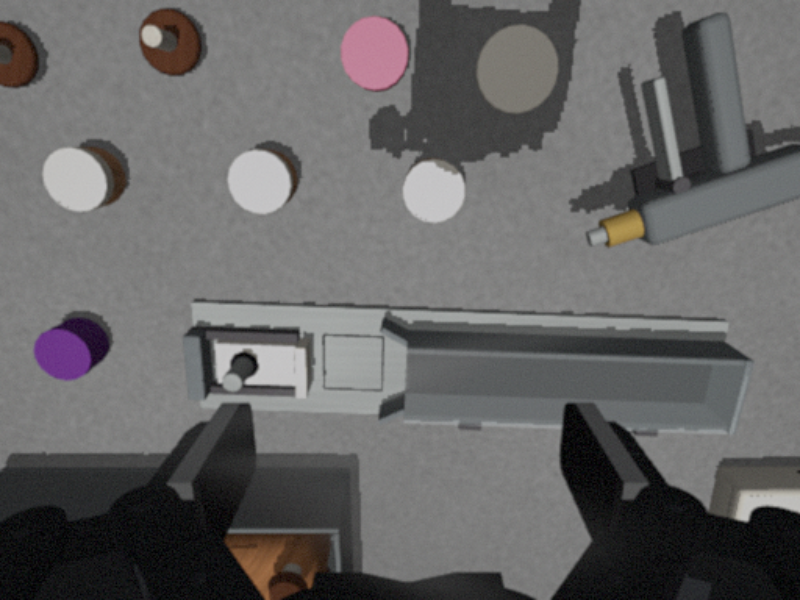

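View pics/w2b.png

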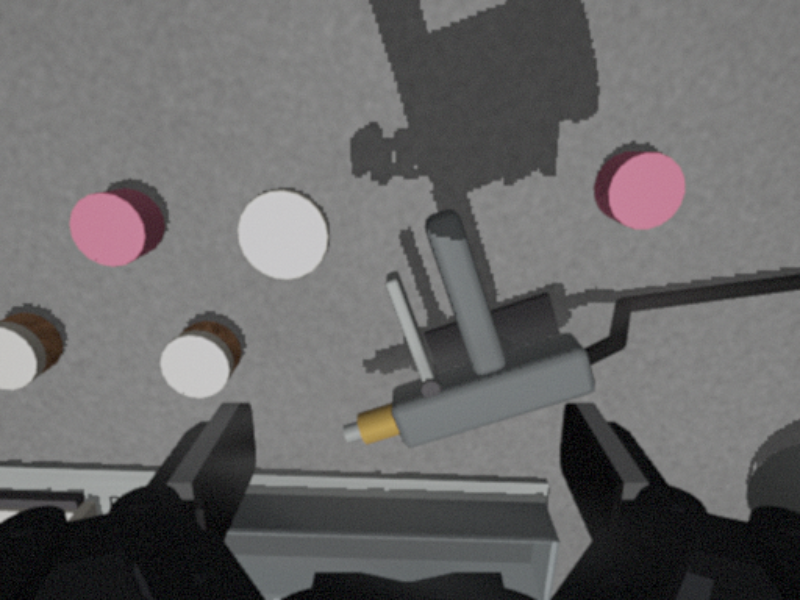

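Picture w1b shows the bay outline corners at (324,334), (383,337), (382,391) and (324,388), the post top at (233,381), and jar lids at (78,178), (260,180) and (434,190). Picture w2b shows the grip from (445,222) to (487,365) and the trigger from (392,277) to (427,380). The barrel edge runs from (408,445) to (592,390).

```bash
python3 - <<'E'
from h import *
a=np.load("w1.npz");b=np.load("w2.npz");s=.64
f=lambda p,z,c: ray((p[0]*s,p[1]*s),z,c)
bay=[f(p,.008,a) for p in [(324,334),(383,337),(382,391),(324,388)]]; print("bay",np.mean(bay,0)); print(np.round(bay,4).tolist())
for n,p,q,z in [("near",(193,302),(726,322),.008),("far",(203,408),(733,433),.008)]:
    v=f(q,z,a)-f(p,z,a); print(n,v,np.linalg.norm(v),degrees(atan2(v[1],v[0])),f(p,z,a))
print("post",f((233,381),.058,a))
for p,q,n,z in [((445,215),(487,372),"grip",.09),((395,395),(583,340),"bar1",.093),((408,445),(592,390),"bar2",.093),((392,276),(428,382),"trig",.087)]:
    P,Q=f(p,z,b),f(q,z,b); v=Q-P; print(n,P,Q,np.linalg.norm(v),degrees(atan2(v[1],v[0])))
# jars: white blobs by mask
for c,nm in ((a,"w1"),(b,"w2")):
    hsv=cv2.cvtColor(c["im"],cv2.COLOR_RGB2HSV); m=((hsv[...,1]<35)&(hsv[...,2]>175)).astype(np.uint8)
    n,l,st,ce=cv2.connectedComponentsWithStats(m)
    for i in range(1,n):
        if st[i,4]>300: print(nm,ce[i]/s,st[i],f(ce[i]/s,.034,c))
# depth check in w2 on grip
D=b["d"]; T=b["world_from_camera"];K=b["intrinsics"]
for p in [(466,290),(410,328),(490,395),(285,235),(195,365)]:
    u,v=int(p[0]*s),int(p[1]*s); X=T[:3,:3]@(np.linalg.solve(K,[u,v,1])*D[v,u])+T[:3,3]; print("depth",p,X)
E
```

```text
bay [ 0.63300541 -0.01029117  0.008     ]
[[0.6034, -0.0368, 0.008], [0.6064, 0.0184, 0.008], [0.6627, 0.0167, 0.008], [0.6595, -0.0395, 0.008]]
near [0.01949505 0.49268153 0.        ] 0.49306707998416927 87.73402968564088 [ 0.57187335 -0.1554196   0.008     ]
far [0.02803154 0.52558351 0.        ] 0.5263305001429122 86.94707235852599 [ 0.68133807 -0.15930663  0.008     ]
post [ 0.62703171 -0.10877433  0.058     ]
grip [0.34803399 0.2415963  0.09      ] [0.44607552 0.26979621 0.09      ] 0.10201655025253822 16.046943633617992
bar1 [0.46038992 0.21223985 0.093     ] [0.42342984 0.3265431  0.093     ] 0.12013026780897319 107.91866623916393
bar2 [0.49664746 0.2203405  0.093     ] [0.45717572 0.33557881 0.093     ] 0.12181086205634721 108.90749684376469
trig [0.38463714 0.21103576 0.087     ] [0.45441871 0.23312612 0.087     ] 0.07319461631689256 17.565931355728214
w1 [ 73.95067402 178.88454861] [  28   95   40   40 1224] [ 0.4591023  -0.22718909  0.034     ]
w1 [258.2174511  181.32895273] [ 146   96   40   41 1227] [ 0.46101246 -0.07901824  0.034     ]
w1 [432.42256393 192.07864859] [ 258  104   39   38 1134] [0.4695362  0.06154764 0.034     ]
w1 [268.22477762 364.60235253] [ 138  220   58   35 1068] [ 0.62269177 -0.08407314  0.034     ]
w1 [766.39620823 501.83161954] [471 315  41  18 389] [0.77094357 0.39586285 0.034     ]
w2 [281.96630347 234.45255751] [ 152  123   57   56 2478] [0.36973882 0.13491141 0.034     ]
w2 [ 14.44419643 360.51785714] [  0 210  23  39 700] [ 0.46291311 -0.06884436  0.034     ]
w2 [193.84973404 366.21271847] [ 103  215   43   40 1316] [0.46779808 0.06246356 0.034     ]
depth (466, 290) [0.39208757 0.25476271 0.08949859]
depth (410, 328) [0.41671681 0.2213308  0.08713303]
depth (490, 395) [0.46015613 0.27143053 0.09204294]
depth (285, 235) [0.37444033 0.13077577 0.00926374]
depth (195, 365) [0.4663736  0.06231395 0.03332486]
```

```bash
cat >> h.py <<'E'
BAY=np.array([.633,-.0103]); LY=radians(86.9)
u=np.array([cos(LY),sin(LY)]); RL=[pi,0,LY]
G=np.array([.390,.2545]); GA=radians(17.3); gy=np.array([cos(GA),sin(GA)]); gx=np.array([sin(GA),-cos(GA)])
def st(*k):
    o=observe(); print({a:np.round(o[a],4).tolist() for a in ("time_s","opening","grasp_force","eef_pos","ft_force")},*k); return o
def mist():
    R=[pi,0,GA+pi-2*pi]
    p=lambda x,z:[*(G+gx*x),z]
    gripper_to(.085,20)
    movep(p(.013,.16),R); move_l(p(.013,.056)); move_l(p(.0085,.056),.05); st("in")
    gripper_to(.02,25); hold(.6); st("squeezed"); im=snap("sq%d"%int(observe()["time_s"]))
    gripper_to(.085); hold(.4); move_l(p(.013,.056),.05); move_l(p(.013,.17)); st("out")
E
python3 - <<'E'
from h import *
mist()
import glob
E
cp sq*.npz /tmp; ls pics
```

```text
{'time_s': 5.55, 'opening': 0.0848, 'grasp_force': 0.0, 'eef_pos': [0.3932, 0.247, 0.0569], 'ft_force': [0.1499, -0.1565, -0.2919]} in
{'time_s': 6.6333, 'opening': 0.0395, 'grasp_force': 24.7868, 'eef_pos': [0.3939, 0.2448, 0.057], 'ft_force': [1.8326, -10.0166, 7.5236]} squeezed
{'time_s': 8.7583, 'opening': 0.0851, 'grasp_force': 0.0, 'eef_pos': [0.3932, 0.2418, 0.169], 'ft_force': [-0.4496, -0.8358, -1.4223]} out
side0.png
sq6.png
top0.png
w1.png
w1b.png
w2.png
w2b.png
```

The trigger was squeezed: the fingers stopped at 39.5 mm with 25 N on the pad. Now the jars.

```bash
cat >> h.py <<'E'
Y=[pi,0,pi]
def blobs(c,z=.034):
    hsv=cv2.cvtColor(c["im"],cv2.COLOR_RGB2HSV); m=((hsv[...,1]<40)&(hsv[...,2]>165)).astype(np.uint8)
    out=[]
    for k in cv2.findContours(m,cv2.RETR_EXTERNAL,cv2.CHAIN_APPROX_NONE)[0]:
        if cv2.contourArea(k)<300: continue
        (e,r)=cv2.minEnclosingCircle(k); P=ray(e,z,c)
        rad=np.linalg.norm(ray((e[0]+r,e[1]),z,c)-P)
        if cv2.contourArea(k)>.8*pi*r*r and rad<.031: out.append((P[:2],rad))
    return out
def look(xy,name):
    movep([xy[0]-.04,xy[1],.22],Y); hold(.25); snap(name); b=blobs(np.load(name+".npz"))
    print("look",[(np.round(p,4).tolist(),round(float(r),4)) for p,r in b])
    return min((p for p,r in b),key=lambda p:np.hypot(*(p-xy)),default=None)
def pick(p):
    gripper_to(.085,30); movep([*p,.09],Y); move_l([*p,.004],.12); gripper_to(.03,35); 
    move_l([*p,.055],.12); return st("picked")
def place():
    w=[BAY[0]-.11,BAY[1],.06]
    movep(w,RL); o=st("way")
    if o["opening"]<.045: return False
    move_l([*BAY,.06],.15); move_l([*BAY,.013],.06); o=st("down")
    gripper_to(.075); move_l([*BAY,.12],.2); return o["opening"]>.045
def push():
    a=lambda x,z:[*(BAY+u*x),z]
    gripper_to(0,20); movep(a(-.134,.12),RL); move_l(a(-.134,.041),.12)
    hit=move_l(a(.004,.041),.08,max_force=30); o=st("hit",hit)
    print("x along",(o["eef_pos"][:2]-BAY)@u)
    hold(.2); move_l(a(-.002,.041) if False else [*o["eef_pos"][:2],.10],.3); hold(.8)
E
python3 - <<'E'
from h import *
p=look(np.array([.4687,.062]),"l1")
o=pick(p); print(place())
movep([BAY[0]-.09,BAY[1]-.03,.25],Y); hold(.2); snap("b1")
E
```

```text
look [([0.468, 0.0623], 0.0249), ([0.4606, -0.079], 0.026)]
{'time_s': 12.525, 'opening': 0.0488, 'grasp_force': 36.2652, 'eef_pos': [0.4677, 0.0623, 0.0547], 'ft_force': [-0.5319, 0.2182, -0.8998]} picked
{'time_s': 13.8583, 'opening': 0.049, 'grasp_force': 36.2312, 'eef_pos': [0.5224, -0.0101, 0.0593], 'ft_force': [0.1441, 0.3236, -0.8428]} way
{'time_s': 15.675, 'opening': 0.049, 'grasp_force': 36.531, 'eef_pos': [0.6329, -0.0103, 0.013], 'ft_force': [-1.8529, 0.5845, 2.4114]} down
True
```

View pics/b1.png

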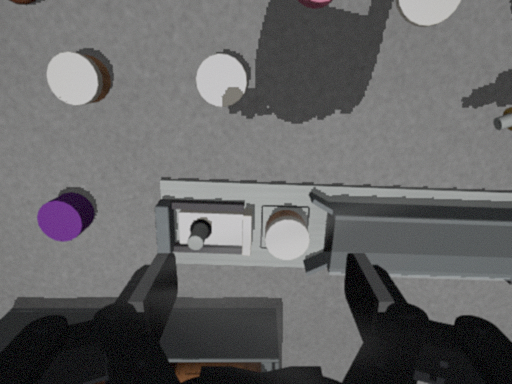

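The jar stands on the bay, its lid at (287,234), clear of the blade. Two jars remain at (80,78) and (221,80). Next is the push.

```bash
python3 - <<'E'
from h import *
print(blobs(np.load("b1.npz"),.042))
push(); st()
movep([BAY[0]-.09,BAY[1]+.03,.25],Y); hold(.2); snap("b2")
E
```

```text
[(array([ 0.45933784, -0.22338612]), np.float64(0.02726707549039527))]
{'time_s': 22.8583, 'opening': 0.0002, 'grasp_force': 3.7489, 'eef_pos': [0.6312, -0.0172, 0.0414], 'ft_force': [-1.7235, -7.6493, 3.7756]} hit True
x along -0.007005880715710202
{'time_s': 24.2083, 'opening': -0.0, 'grasp_force': 0.0, 'eef_pos': [0.6313, -0.0173, 0.1], 'ft_force': [0.0902, 0.5968, -0.5872]}
```

View pics/b2.png

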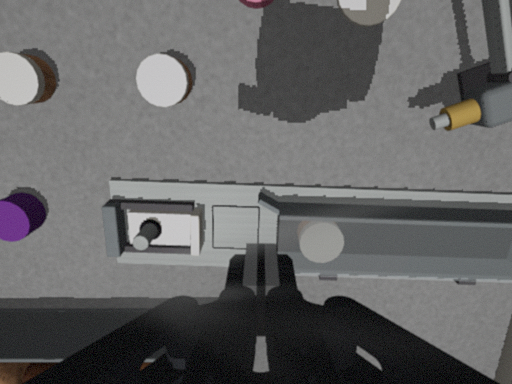

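The slide is home with its post at (150,235), and the jar sits under the cover at (320,241). I'll check its distance and then do the other two.

```bash
python3 - <<'E'
from h import *
c=np.load("b2.npz"); P=ray((320,241),.042,c)[:2]; print("lane jar x",(P-BAY)@u)
p=look(np.array([.4606,-.079]),"l2")
pick(p); ok=place(); print(ok)
if ok:
    push(); movep([BAY[0]-.09,BAY[1]+.03,.25],Y); hold(.2); snap("b3")
E
```

```text
lane jar x 0.09764428520853369
look [([0.4607, -0.0792], 0.0249), ([0.4592, -0.2279], 0.026)]
{'time_s': 30.1083, 'opening': 0.0494, 'grasp_force': 36.2928, 'eef_pos': [0.4604, -0.0791, 0.0547], 'ft_force': [-0.722, 1.0785, -1.3129]} picked
{'time_s': 31.6833, 'opening': 0.0488, 'grasp_force': 36.2533, 'eef_pos': [0.5226, -0.0104, 0.0595], 'ft_force': [-0.3565, -0.2777, -0.1502]} way
{'time_s': 33.5, 'opening': 0.0488, 'grasp_force': 36.5717, 'eef_pos': [0.6329, -0.0102, 0.013], 'ft_force': [-1.9465, 0.2423, 3.6154]} down
True
{'time_s': 38.1917, 'opening': -0.0001, 'grasp_force': 3.751, 'eef_pos': [0.6313, -0.0172, 0.0414], 'ft_force': [-1.8701, -7.3258, 4.0101]} hit True
x along -0.006987754129911515
```

View pics/b3.png

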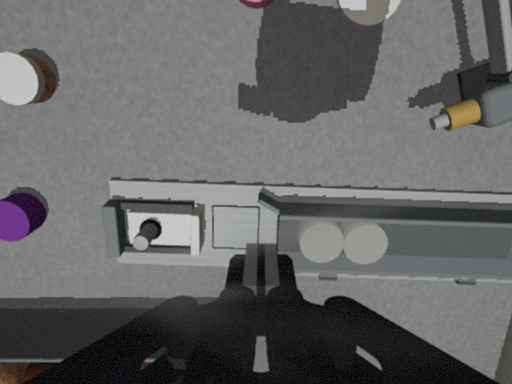

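```bash
sed -i 's/max_force=30/max_force=40/' h.py; python3 - <<'E'
from h import *
p=look(np.array([.4592,-.2279]),"l3")
pick(p); ok=place(); print(ok)
if ok:
    push(); movep([BAY[0]-.09,BAY[1]+.03,.25],Y); hold(.2); snap("b4"); snap("t4","top")
E
python3 -c "
import cv2,numpy as np
cv2.imwrite('pics/c4.png',np.vstack([cv2.imread('pics/b4.png')[:300],cv2.imread('pics/t4.png')[60:330]]))"
```

```text
look [([0.4595, -0.2279], 0.0249)]
{'time_s': 45.8333, 'opening': 0.0488, 'grasp_force': 36.2789, 'eef_pos': [0.4592, -0.2277, 0.0547], 'ft_force': [-0.011, -0.1001, -0.714]} picked
{'time_s': 47.6333, 'opening': 0.0493, 'grasp_force': 36.2409, 'eef_pos': [0.5228, -0.0105, 0.0597], 'ft_force': [0.5322, 0.4607, -1.42]} way
{'time_s': 49.45, 'opening': 0.0495, 'grasp_force': 36.5816, 'eef_pos': [0.6329, -0.0102, 0.013], 'ft_force': [-2.7764, 0.8435, 1.9284]} down
True
{'time_s': 54.2583, 'opening': -0.0004, 'grasp_force': 3.7642, 'eef_pos': [0.6311, -0.0172, 0.0415], 'ft_force': [-1.2182, -7.1517, 3.6612]} hit True
x along -0.007036678895682352
```

View pics/c4.png

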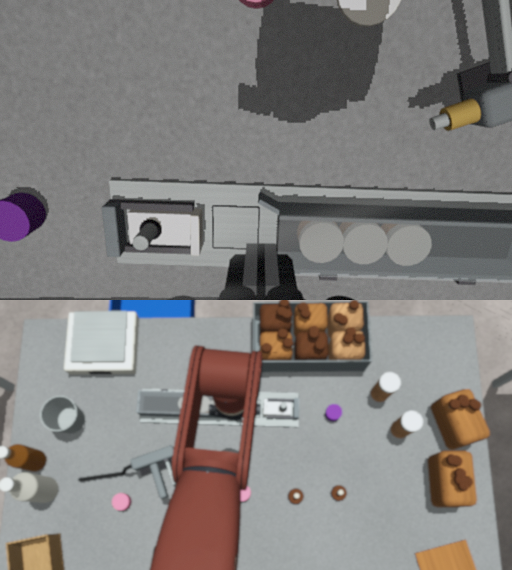

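All three jars are in the lane at (321,241), (365,243) and (408,244), the slide is home, and no other low jars are in view. Now the second misting.

```bash
python3 - <<'E'
from h import *
mist(); movep([.36,.22,.3],Y); hold(.5); snap("f1"); snap("f2","top"); st()
E
python3 -c "
import cv2,numpy as np
cv2.imwrite('pics/cf.png',np.vstack([cv2.imread('pics/f1.png')[:320],cv2.imread('pics/f2.png')[60:330]]))"
```

```text
{'time_s': 60.2917, 'opening': 0.085, 'grasp_force': 0.0, 'eef_pos': [0.3932, 0.247, 0.057], 'ft_force': [-1.5118, -0.0078, -0.5871]} in
{'time_s': 61.375, 'opening': 0.0389, 'grasp_force': 25.0775, 'eef_pos': [0.3939, 0.2448, 0.0571], 'ft_force': [1.0502, -9.9378, 8.6719]} squeezed
{'time_s': 63.5, 'opening': 0.0848, 'grasp_force': 0.0, 'eef_pos': [0.3932, 0.2418, 0.169], 'ft_force': [-0.0012, -0.5426, -0.8889]} out
{'time_s': 64.7, 'opening': 0.085, 'grasp_force': 0.0, 'eef_pos': [0.36, 0.22, 0.2999], 'ft_force': [-0.5106, -0.9619, -0.184]}
```

View pics/cf.png

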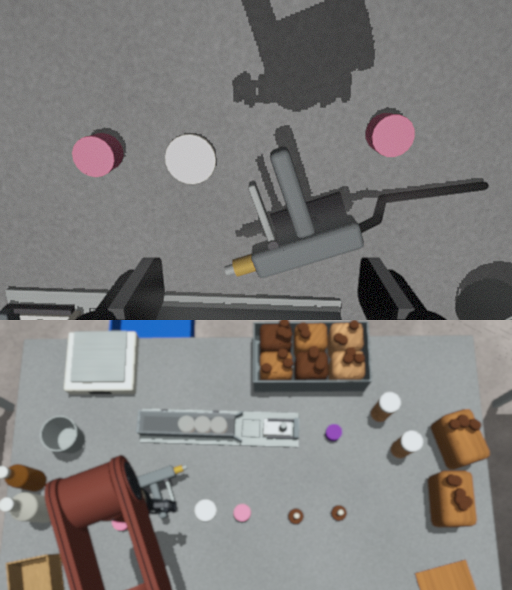

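The trigger is released at (260,210), the slide is home, and the other objects are where they were. I'll check the squeezed-state picture before handing in.

```bash
ls pics | grep sq; cp pics/sq61.png pics/v.png
```

```text
sq6.png
sq61.png
```

View pics/v.png

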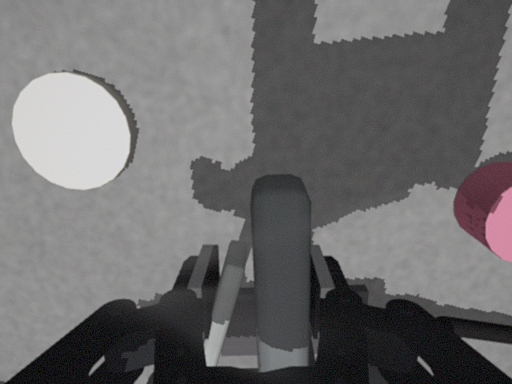

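```bash
python3 -c "
from plant import *
print(job_done())"
```

```text
the job is handed in; nothing more can be done
None
```

I handed the job in at about 65 s: first misting done, all three low jars found were pushed into the covered lane, the slide is home, and the gun was squeezed and released again. The last pictures show nothing else moved; no verdict came back.

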